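# Refit the plunger rod of the sauce portioner

### The job

Put the washed plunger rod back into the bore of the sauce portioner: take it by its front half, start it partway (about 5 cm) into the bore, then let go, take a fresh grip behind its middle and push it gently home. You will feel the tight seal start to slide; keep pushing until the seal goes solid, but do not force it further. Leave the rod in, let go of it, and do not knock over or push about the cups standing near.

Things in the scene. Friction and masses are not known exactly. Their poses are not given: they have to be found in the camera images.
- rod_mid (a point): Middle of the plunger rod, on its axis. Steel rod 14 mm in diameter, 240 mm long, about 0.16 kg; +x runs along it to its plain chamfered tip (120 mm away). The last 24 mm at the -x end are a red knob 24 mm across. Dark knurled bands mark good grips: 25 to 65 mm ahead of the middle and 35 to 75 mm behind it. Starts level, axis 45 mm above the worktop.
- rod_tip (a point): Centre of the rod's tip end, 120 mm along +x from the rod's middle; same axes.
- plunger: The plunger rod as a whole; origin and axes as at its middle.
- rest: Fixed grey rest (base 200 x 44 mm) that carries the rod at the start; origin under its centre, +x along the rod towards its tip. Two V forks, 10 mm thick and about 40 mm wide over the arms, which reach 57 mm up at most, stand at x = +85 and x = -70 mm; the rod's middle lies within 8 mm of x = 0.
- mouth (a point): Centre of the open mouth of the bore, on its axis, 60 mm above the worktop. +x points along the level bore INTO the portioner, z up. The bore is 17 mm wide with a 4 mm chamfer round the mouth, so a rod let go partway in droops and swings a few degrees but stays in.
- portioner: The fixed portioner; origin on the worktop under the mouth, axes as at the mouth. White block 46 x 46 mm in section and 150 mm long, its top 23 mm (steel bands 26 mm) above the bore axis, on a steel foot 90 mm wide and 10 mm thick that juts 10 mm out before the mouth.
- seal (a joint): Hidden seal disc in the bore: 0 m as found, 0.012 m home; stays where left. The rod's tip meets it 100 to 116 mm beyond the mouth (differs each time, not measured). It slides 12 mm at about 6 N, then meets a spring backing of 2.5 N/mm (solid after 6 mm): 10 to 16 N means home. Over 25 N spoils it. The backing pushes the rod back a few mm on release.
- lidded_cup (a point): Centre of a small lidded sauce cup, 73 mm across and 49 mm high, a loose bystander at the left.
- cup_stack (a point): Centre (30 mm up) of a short stack of clear sauce cups, 70 mm across and 69 mm high, a loose bystander at the left.

How it is judged:
By the outcome, as a careful person would: the job done as asked, in the order asked, and still so for the second after the job is handed in, with the robot touching nothing.
It also fails if it takes over 67 s, if anything falls off the work surface, if the arm or the gripper's body presses on something with over 40 N, if the wrist force passes 120 N, or if a joint passes its speed limit or range.

### The arm

A 6-joint arm with a two-finger parallel gripper is mounted at the origin on a cart in front of the work surface, level with it; the furniture and walls round the work are solid. World frame = base frame: x ahead of the robot, y to its left, z up, the work surface at z = 0. Lengths are in m, angles in rad, forces in N, time in s.
With the tool pointing down it reaches from about 0.375 to 0.9 m from the base axis. Payload 3.1 kg.
Tool frame: the origin (TCP) lies between the finger pads; the fingertips stand 22 mm ahead of it and the grasp point (between the pads) lies 3 mm ahead of it; z points along the fingers, y is the direction in which the jaws open and shut (so a half turn about z gives the same grasp; the last joint's range is limited). The gripper opens to 85 mm and grips with 20 to 120 N. Pads are 22 mm wide; open, the fingers measure 114 mm over their backs; the gripper's body (76 mm by 85 mm) begins 54 mm behind the grasp point. The pads swing forward as they close: fully open they stand 13 mm farther back than shut.
Start: joints at [-1.353, 0.527, 1.433, -0, 1.181, -0.178], TCP at [0.242, -0.576, 0.253] pointing down, gripper open.
Joint ranges: [-3.08, 3.08], [-0.75, 2.2], [0.22, 2.44], [-1.43, 4.57], [0, 2.65], [-2.85, 2.85]. Speed limits (rad/s): [2.79, 2.79, 3.14, 3.14, 3.14, 3.14].

### API

Orientations are given as a unit quaternion [x, y, z, w].
In Python, from bench import robot gives the robot as it stands.
- The arm moves only by the tool move_arm, never from a script. Its argument "commands" is a list that holds one entry, the list of rows, each a list of 7 numbers: the closure, from -1 (fully open) to 1 (shut), then the shift along the tool's x, y, z in mm, then the turn, a rotation vector about the tool's x, y, z in rad. In form: [[[fingers, x, y, z, rx, ry, rz], ...]]. A call has 1 to 20 rows; each row is the pose to reach, as a shift and turn from the pose commanded when the call began, along the tool's axes at that moment; what a row does not reach only later rows make up. A row lasts 1/8 s, in which the tool goes at most 62.5 mm and 10.7 degrees, less where a joint would pass 70% of its speed; a pose out of reach is approached as far as the arm can. A call with a gripper value outside its range is refused whole. The fingers move at their own pace and stop on an object; "force" is the grip in N (left out, the last holds). Time passes only in rows, so rows that repeat a pose let the fingers close. It gives the time, the measured TCP pose, the force and the opening at its end, in the units of the state.
- robot.sense(): the state, without advancing time (a new reading comes with each control period).
- robot.read_camera(name): name is "scene" or "top"; returns the picture (384x512x3 uint8, red, green, blue); there is no depth.
- robot.camera_model(name): a dict with "fx", "fy", "cx", "cy" (pixels), "rvec" (rotation vector, rad) and "tvec" (3), from world to camera coordinates, as OpenCV has them. Camera axes: x right, y down, z forward; pixel columns grow to the right and rows downward; lengths in m; the calibration is good to about 2 mm. A picture is of the moment at which its call begins. camera_model takes no time and is no camera call.
- robot.finish_job(): hands the job in, once; it reports no verdict.
The state is a dict: "t": time; "q": joint angles; "qd": joint speeds; "effort": joint torques, N m; "tool_pos": TCP position; "tcp_rot": TCP orientation; "ft_force": force on the tool from outside, world axes, zero at the start; "torque": the same for the moment, N m; "opening": finger opening in m.
Only numpy, scipy, OpenCV 4.12 (cv2) and the standard library are available. Lean on these libraries where they do the work, as an engineer would, in place of code of your own. Each camera call takes 0.05 s, during which the arm holds its last target. There are 200 camera calls.

## Working session

There is one attempt and no reset: what is moved stays moved. The work goes in short steps, Python scripts to look and compute and a tool call to move; the robot and the scene stay as the last step left them, time stands still between calls to the robot, and variables do not carry over. Pictures are saved under pics/ and viewed, about 8 in all and at most 12, crops included, and the job is handed in when it is done.

Besides the shell and the picture viewer there is one more tool, called after "Call:" as name(argument=value, ...) on one line, values as JSON. move_arm: Moves the arm, as the interface text tells. Its arguments: {"type":"object","properties":{"commands":{"type":"array"},"force":{"type":"number"}},"required":["commands"]}

```bash
ls; mkdir -p pics; python3 - <<'E'
from bench import robot
import cv2
for n in("scene","top"):
    cv2.imwrite(f"pics/{n}0.png",robot.read_camera(n)[:,:,::-1]); print(robot.camera_model(n))
print(robot.sense())
E
```

```text
pics
{'fx': 466.0505439317145, 'fy': 466.0505439317145, 'cx': 258.08919515060825, 'cy': 191.1190623321604, 'rvec': array([ 0.77473752, -2.75801601,  0.80868609]), 'tvec': array([0.46904802, 0.20395325, 1.11533555])}
{'fx': 388.77680015710405, 'fy': 388.77680015710405, 'cx': 261.61960811864867, 'cy': 185.04591715118627, 'rvec': array([ 2.18727802, -2.22189898,  0.07110462]), 'tvec': array([0.08269874, 0.52516494, 1.02224618])}
{'t': 0.1, 'q': array([-1.35251328e+00,  5.28347543e-01,  1.43378420e+00,  1.32354032e-06,
        1.18143720e+00, -1.78512781e-01]), 'qd': array([-0.00061631, -0.00193584, -0.00159061,  0.00063533,  0.0003384 ,
       -0.0011719 ]), 'effort': array([-1.08522672e-04, -4.43302917e+01, -1.78586823e+01, -1.94298327e-04,
        3.85977561e-03, -7.12187088e-06]), 'tool_pos': array([ 0.24142549, -0.57582152,  0.25244403]), 'tcp_rot': array([ 9.80383177e-01,  1.97098581e-01, -1.90362197e-05, -9.87961331e-04]), 'ft_force': array([ 0.39625517, -0.10847434, -0.96305932]), 'torque': array([-0.03044545,  0.01739332,  0.01993767]), 'opening': 0.08555552004204794}
```

View pics/scene0.png

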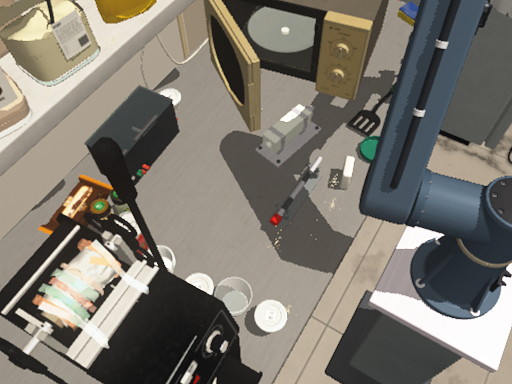

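View pics/top0.png

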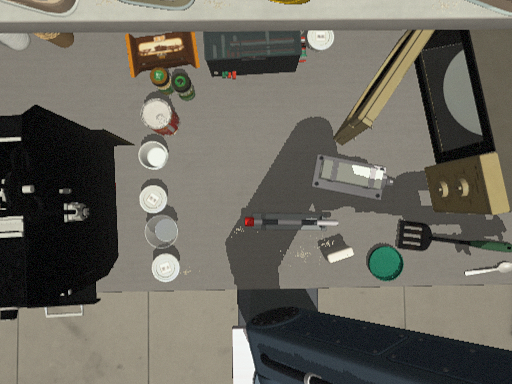

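The scene picture shows the rod at about (275,218) to (318,160) and the portioner at about (290,130). In the top picture the rod runs from (245,221) to (338,223) and the portioner from (315,172) to (390,182). I'll enlarge both.

```bash
cat > h.py <<'E'
import numpy as np, cv2
from bench import robot
from scipy.spatial.transform import Rotation as R
def ray(n,px):
    m=robot.camera_model(n); Rm=R.from_rotvec(m['rvec']).as_matrix()
    c=-Rm.T@m['tvec']; return c, Rm.T@np.array([(px[0]-m['cx'])/m['fx'],(px[1]-m['cy'])/m['fy'],1])
def onz(n,px,z):
    c,d=ray(n,px); return c+d*(z-c[2])/d[2]
def proj(n,p):
    m=robot.camera_model(n); K=np.array([[m['fx'],0,m['cx']],[0,m['fy'],m['cy']],[0,0,1]])
    return cv2.projectPoints(np.atleast_2d(p).astype(float),m['rvec'],m['tvec'],K,None)[0][:,0]
def crop(n,x,y,w,h,s,out,img=None):
    im=robot.read_camera(n)[:,:,::-1] if img is None else cv2.imread(img)
    im=cv2.resize(im[y:y+h,x:x+w],None,fx=s,fy=s,interpolation=cv2.INTER_CUBIC)
    for k in range(0,w,20): cv2.putText(im,str(x+k),(k*s,10),0,.35,(0,255,255)); cv2.line(im,(k*s,12),(k*s,18),(0,255,255))
    for k in range(0,h,20): cv2.putText(im,str(y+k),(0,k*s+4),0,.35,(0,255,255))
    cv2.imwrite(out,im)
E
python3 - <<'E'
from h import *
crop('top',235,145,160,95,5,'pics/tc.png','pics/top0.png')
crop('scene',250,90,110,140,4,'pics/sc.png','pics/scene0.png')
E
```

```text
(no output)
```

View pics/tc.png

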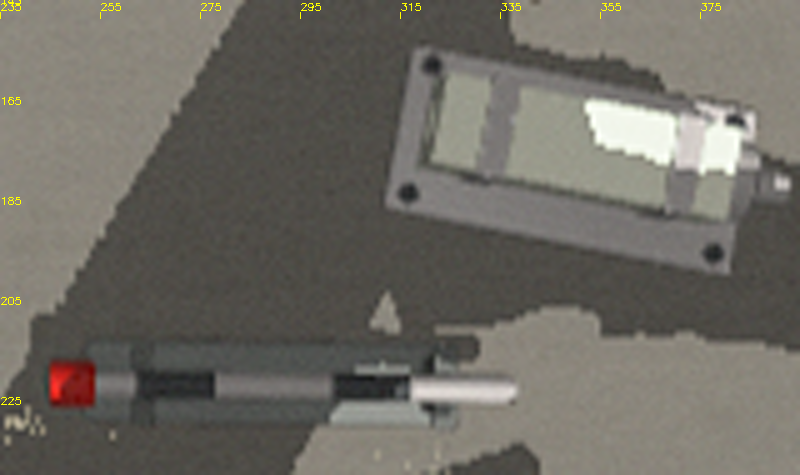

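View pics/sc.png

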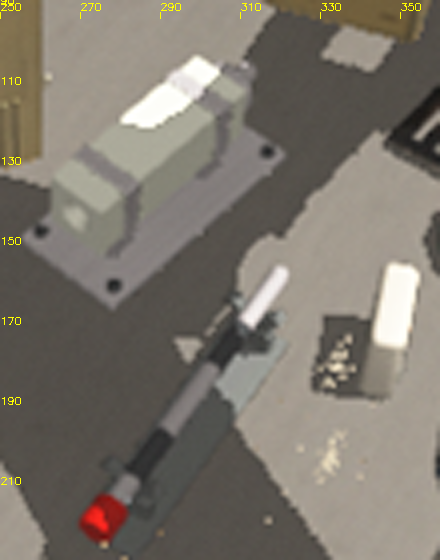

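```bash
cat > fit.py <<'E'
from h import *
from scipy.optimize import least_squares
def place(p,L): 
    c,s=np.cos(p[2]),np.sin(p[2]); L=np.array(L,float)
    return np.c_[p[0]+c*L[:,0]-s*L[:,1], p[1]+s*L[:,0]+c*L[:,1], L[:,2]]
def fit(name,obs,x0,f_scale=1):
    def res(p): return np.concatenate([(proj(n,place(p,[l for l,_ in o]))-[u for _,u in o]).ravel() for n,o in obs.items()])
    for k in [list(obs)]+[[n] for n in obs]:
        r=least_squares(lambda p:np.concatenate([(proj(n,place(p,[l for l,_ in obs[n]]))-[u for _,u in obs[n]]).ravel() for n in k]),x0,loss='soft_l1')
        print(name,k,np.round(r.x,4),'res',np.round(r.fun,1).tolist())
E
python3 - <<'E'
from fit import *
a=onz('top',(321,168),.08);b=onz('top',(382,178),.08);print(a,b)
# local: y left of +x
port={'top':[((-.01,.045,.01),(318,154.6)),((-.01,-.045,.01),(312.4,186.6)),((0,.023,.083),(322.8,159)),((0,-.023,.083),(321,178.2)),((.15,-.023,.083),(380.5,188.8))],
'scene':[((-.01,.045,.01),(255.5,148)),((-.01,-.045,.01),(278,167)),((0,.023,.083),(263.75,134.5)),((0,-.023,.083),(278.25,143.25)),((0,0,.06),(268.75,143.75))]}
yaw=np.arctan2(*(b-a)[[1,0]]); fit('port',port,[a[0],a[1],yaw])
a=onz('top',(245,221.8),.045);b=onz('top',(338.4,223),.045);m=(a+b)/2
rod={'top':[((-.12,0,.045),(245,221.8)),((.12,0,.045),(338.4,223)),((.025,0,.052),(301.6,222.2)),((.065,0,.052),(317,222.2)),((-.035,0,.052),(277.6,222)),((-.075,0,.052),(262.4,222))],
'scene':[((.12,0,.045),(320.75,157)),((-.12,0,.045),(274.5,220))]}
fit('rod',rod,[m[0],m[1],np.arctan2(*(b-a)[[1,0]])])
for px in [(153,199),(161,232)]: print(onz('top',px,.05))
print(onz('top',(340,254),.02),onz('top',(350,140),.1))
E
```

```text
[ 0.56345109 -0.07340188  0.08      ] [ 0.53613646 -0.22568274  0.08      ]
port ['top', 'scene'] [ 0.5611 -0.0774 -1.7714] res [-0.6, -0.4, -0.9, 0.5, 1.7, 0.8, 0.2, -0.3, -0.1, 0.2, -0.3, 0.6, 1.0, -0.9, -0.5, -0.5, -2.3, -0.2, 0.7, 0.2]
port ['top'] [ 0.5613 -0.0775 -1.7681] res [-0.6, -0.5, -0.8, 0.4, 1.6, 0.7, 0.3, -0.4, -0.0, -0.1]
port ['scene'] [ 0.5606 -0.077  -1.8208] res [0.2, 0.3, 0.3, -0.4, -0.2, -0.5, -2.5, 0.3, 0.8, 0.4]
rod ['top', 'scene'] [ 4.2840e-01 -7.0000e-04 -1.5963e+00] res [-0.1, -0.1, -0.1, -0.5, 0.1, 0.1, 0.4, 0.3, 0.6, 0.1, 0.1, -0.0, 0.1, 0.0, -0.8, 2.7]
rod ['top'] [ 4.283e-01 -2.000e-04 -1.598e+00] res [-0.3, -0.2, -0.3, -0.4, -0.0, 0.2, 0.2, 0.3, 0.4, 0.1, -0.0, -0.1]
rod ['scene'] [ 0.4301 -0.0055 -1.5971] res [0.4, -1.4, -0.4, 0.9]
[0.49322265 0.35233249 0.05      ]
[0.40919498 0.33233405 0.05      ]
[ 0.34160773 -0.1283315   0.02      ] [ 0.62960433 -0.14302878  0.1       ]
```

```bash
cat >> h.py <<'E'
def rel(p0,psi0,targets):
    """shift mm in tool axes (tool down, x at yaw psi0) and rz for world targets (x,y,z,psi)"""
    c,s=np.cos(psi0),np.sin(psi0)
    for t in targets:
        d=(np.array(t[:3])-p0)*1e3
        print(np.round([c*d[0]+s*d[1], s*d[0]-c*d[1], -d[2]],1), 'rz',round(-(t[3]-psi0),4))
def state():
    s=robot.sense(); Rm=R.from_quat(s['tcp_rot']).as_matrix()
    print('t',round(s['t'],2),'p',np.round(s['tool_pos'],4),'psi',np.round(np.arctan2(Rm[1,0],Rm[0,0]),4),'z',np.round(Rm[:,2],4),'F',np.round(s['ft_force'],2),'T',np.round(s['torque'],2),'op',round(s['opening'],4))
    return s
E
python3 - <<'E'
from h import *
state(); rel(np.array([.242,-.576,.253]),.397,[(.427,-.0457,.13,1.545),(.427,-.0457,.048,1.545)])
E
```

```text
t 0.1 p [ 0.2414 -0.5758  0.2524] psi 0.3968 z [-4.0e-04  1.9e-03 -1.0e+00] F [ 0.4  -0.11 -0.96] T [-0.03  0.02  0.02] op 0.0856
[ 375.7 -417.5  123. ] rz -1.148
[ 375.7 -417.5  205. ] rz -1.148
```

Call:
move_arm(commands=[[[-1,38,-42,0,0,0,-0.11],[-1,76,-84,0,0,0,-0.23],[-1,113,-125,0,0,0,-0.34],[-1,150,-167,0,0,0,-0.46],[-1,188,-209,0,0,0,-0.57],[-1,225,-250,20,0,0,-0.69],[-1,263,-292,40,0,0,-0.8],[-1,300,-334,60,0,0,-0.92],[-1,338,-376,80,0,0,-1.03],[-1,376,-417,100,0,0,-1.148],[-1,376,-417,123,0,0,-1.148],[-1,376,-417,123,0,0,-1.148],[-1,376,-417,123,0,0,-1.148]]], force=60)

```text
t: 1.72
tool_pos: [0.4274, -0.047, 0.1307]
tcp_rot: [0.717, 0.698, 0.0, 0.0]
ft_force: [0.4, 0.8, 0.7]
opening: 0.0853
```

```bash
python3 - <<'E'
from h import *
s=state(); rel(s['tool_pos'],1.545,[(.427,-.0457,.048,1.545)])
crop('scene',220,90,140,150,4,'pics/s2.png')
E
```

```text
t 1.73 p [ 0.4274 -0.047   0.1307] psi 1.5438 z [ 4.e-04 -2.e-04 -1.e+00] F [0.37 0.84 0.67] T [-0.   -0.01 -0.03] op 0.0853
[ 1.3 -0.4 82.7] rz -0.0
```

View pics/s2.png

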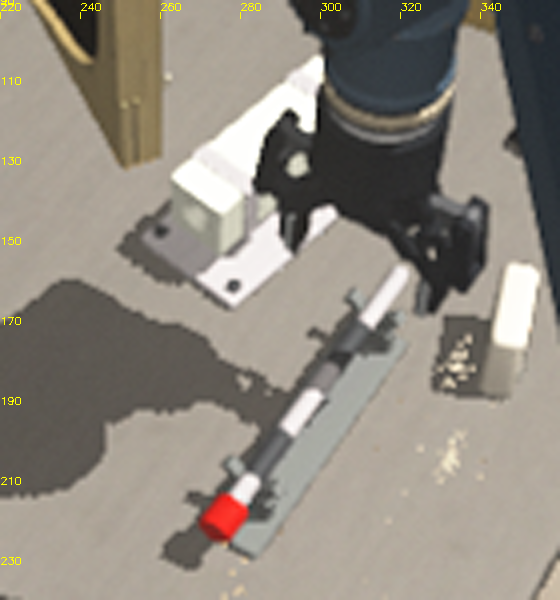

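The gripper is over the front half of the rod (rod from about (270,219) to (317,157)), with clear space on both sides. I'll descend and grip.

Call:
move_arm(commands=[[[-1,1,0,40,0,0,0],[-1,1,0,70,0,0,0],[-1,1,0,82,0,0,0],[-1,1,0,82,0,0,0],[1,1,0,82,0,0,0],[1,1,0,82,0,0,0],[1,1,0,82,0,0,0],[1,1,0,82,0,0,0],[1,1,0,82,0,0,0],[1,1,0,82,0,0,0]]], force=60)

```text
t: 3.02
tool_pos: [0.4284, -0.0458, 0.0487]
tcp_rot: [0.716, 0.698, 0.001, 0.001]
ft_force: [2.9, 1.6, 5.1]
opening: 0.0124
```

```bash
python3 - <<'E'
from h import *
s=state()
E
```

```text
t 3.02 p [ 0.4284 -0.0458  0.0487] psi 1.5447 z [ 2.7e-03 -9.0e-04 -1.0e+00] F [2.91 1.63 5.12] T [ 0.16 -0.36  0.07] op 0.0124
```

```bash
python3 - <<'E'
from h import *
for z in(0,.1,.2): print(onz('top',(335,143),z),onz('top',(360,118),z))
print(onz('scene',(252,165),0),onz('scene',(260,129),0.),onz('scene',(251,131),0.))
s=robot.sense(); rel(s['tool_pos'],1.5447,[(.4284,-.0458,.12,1.545),(.5818,.0254,.12,1.3708),(.5818,.0254,.063,1.3708)])
E
```

```text
[ 0.63816704 -0.12675288  0.        ] [ 0.70579494 -0.19682666  0.        ]
[ 0.62269156 -0.10587851  0.1       ] [ 0.68384866 -0.16924746  0.1       ]
[ 0.60721608 -0.08500414  0.2       ] [ 0.66190238 -0.14166825  0.2       ]
[ 0.58863599 -0.02941471  0.        ] [ 0.63780489 -0.15261395  0.        ] [ 0.65645713 -0.13247934  0.        ]
[  0.    0.  -71.3] rz -0.0003
[ 75.2 151.5 -71.3] rz 0.1739
[ 75.2 151.5 -14.3] rz 0.1739
```

Call:
move_arm(commands=[[[1,0,0,-20,0,0,0],[1,0,0,-50,0,0,0],[1,15,20,-71,0,0,0.02],[1,35,60,-71,0,0,0.07],[1,55,105,-71,0,0,0.12],[1,75,140,-71,0,0,0.17],[1,75.2,151.5,-71,0,0,0.1739],[1,75.2,151.5,-40,0,0,0.1739],[1,75.2,151.5,-14.5,0,0,0.1739],[1,75.2,151.5,-14.5,0,0,0.1739],[1,75.2,151.5,-14.5,0,0,0.1739]]])

```text
t: 4.4
tool_pos: [0.5801, 0.0254, 0.063]
tcp_rot: [0.774, 0.633, -0.0, -0.0]
ft_force: [1.1, 0.6, -1.9]
opening: 0.0122
```

```bash
python3 - <<'E'
from h import *
s=state()
im1=robot.read_camera('scene')[:,:,::-1];im2=robot.read_camera('top')[:,:,::-1]
cv2.imwrite('pics/s3f.png',im1);cv2.imwrite('pics/t3f.png',im2)
crop('scene',205,90,110,140,4,'pics/a.png','pics/s3f.png')
crop('top',250,140,90,100,4,'pics/b.png','pics/t3f.png')
a,b=cv2.imread('pics/a.png'),cv2.imread('pics/b.png'); b=cv2.copyMakeBorder(b,0,160,0,0,0)
cv2.imwrite('pics/c3.png',np.hstack([a,b]))
E
```

```text
t 4.4 p [0.5801 0.0254 0.063 ] psi 1.3707 z [-9.e-04 -0.e+00 -1.e+00] F [ 1.14  0.63 -1.94] T [-0.11 -0.02 -0.04] op 0.0122
```

View pics/c3.png

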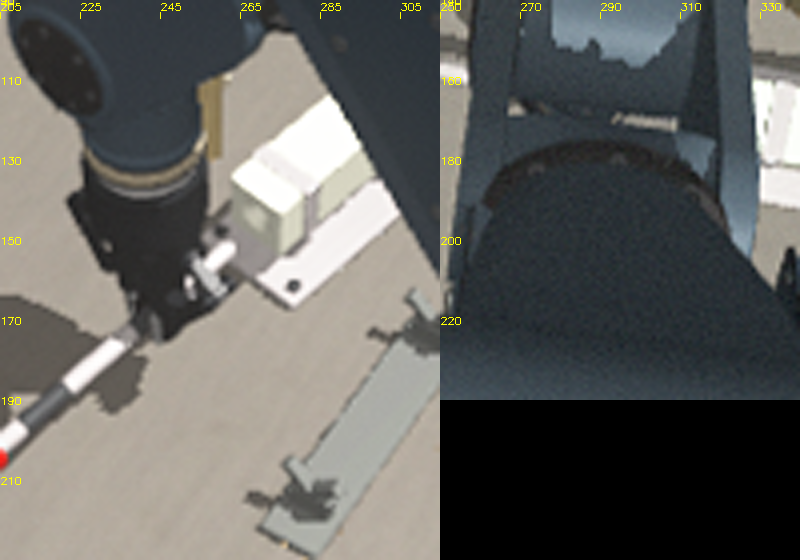

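```bash
python3 - <<'E'
from h import *
g=np.array([.5801,.0254,.060]);d=np.array([np.cos(-1.7709),np.sin(-1.7709),0])
print('pred tip,band rear ends,knob',proj('scene',[g+.075*d,g-.08*d,g-.12*d,g-.165*d]).round(1).tolist())
d2=np.array([np.cos(-1.770),np.sin(-1.770),0])
print('pred mouth',proj('scene',[(.561,-.0775,.06),np.array([.561,-.0775,.06])-.05*d2]).round(1).tolist())
for e in([.005,0,0],[0,.005,0],[0,0,.005]): print(e,(proj('scene',g+e)-proj('scene',g)).round(2))
crop('scene',190,130,95,80,8,'pics/c4.png','pics/s3f.png')
E
```

```text
pred tip,band rear ends,knob [[262.6, 150.7], [221.4, 186.1], [210.1, 195.8], [197.1, 207.1]]
pred mouth [[269.5, 143.9], [256.9, 154.8]]
[0.005, 0, 0] [[-1.6 -0.8]]
[0, 0.005, 0] [[-1.03  1.33]]
[0, 0, 0.005] [[-0.07 -1.12]]
```

View pics/c4.png

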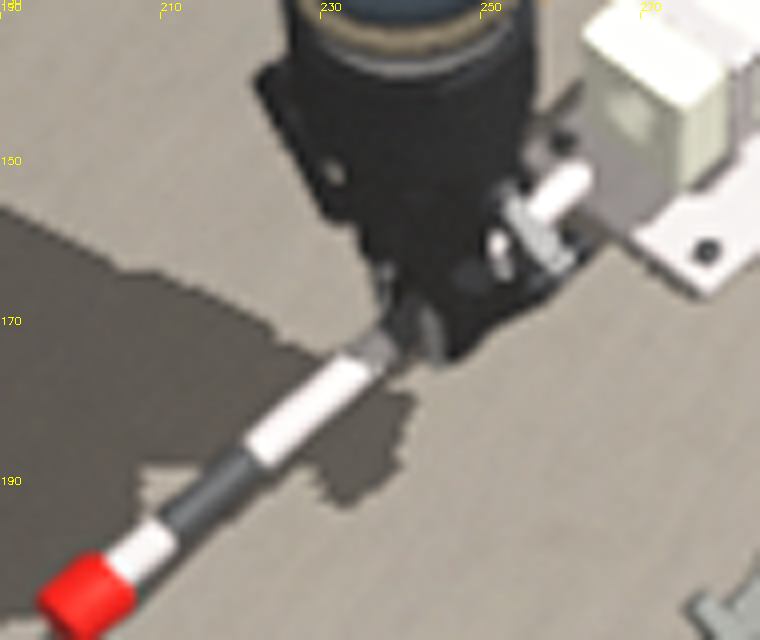

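The rod is held straight in line with the bore. Its tip is at about (262.7,152) and the bore hole at (269,143.3), so the axis runs about 2 px low/right. I'll shift 3.5 mm sideways and 1 mm up, come close to the mouth and check again.

Call:
move_arm(commands=[[[1,0,3.5,-1,0,0,0],[1,-10,3.5,-1,0,0,0],[1,-20,3.5,-1,0,0,0],[1,-24,3.5,-1,0,0,0],[1,-24,3.5,-1,0,0,0]]])

```text
t: 5.12
tool_pos: [0.5791, 0.0009, 0.0638]
tcp_rot: [0.774, 0.633, -0.0, -0.0]
ft_force: [0.4, 0.8, -1.4]
opening: 0.0122
```

```bash
python3 - <<'E'
from h import *
s=state()
g=s['tool_pos']-[0,0,.003];d=np.array([np.cos(-1.7709),np.sin(-1.7709),0])
print(proj('scene',[g+.075*d,g-.035*d-.045*d,g-.12*d]).round(1).tolist())
crop('scene',225,120,70,60,10,'pics/c5.png')
E
```

```text
t 5.12 p [0.5791 0.0009 0.0638] psi 1.3698 z [-3.e-04  1.e-04 -1.e+00] F [ 0.42  0.79 -1.43] T [-0.1  -0.01 -0.02] op 0.0122
[[267.6, 144.5], [227.0, 179.3], [215.9, 188.9]]
```

View pics/c5.png

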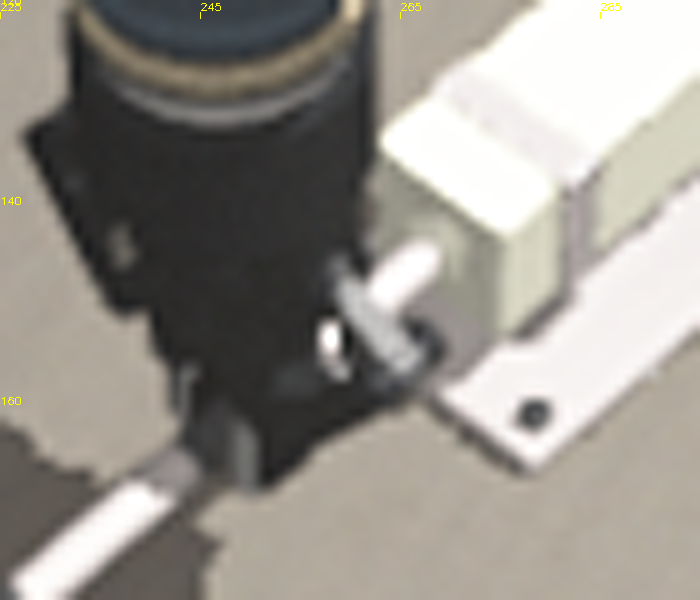

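The tip now sits right at the centre of the mouth, at (268,144.7) against the face centre at (269,144). I'll insert gently.

Call:
move_arm(commands=[[[1,-4,0,0,0,0,0],[1,-8,0,0,0,0,0],[1,-12,0,0,0,0,0],[1,-15,0,0,0,0,0],[1,-15,0,0,0,0,0]]])

```text
t: 5.8
tool_pos: [0.5763, -0.0135, 0.0638]
tcp_rot: [0.774, 0.633, 0.0, 0.0]
ft_force: [-1.5, -0.3, -2.2]
opening: 0.0122
```

```bash
python3 - <<'E'
from h import *
s=state()
E
```

```text
t 5.8 p [ 0.5763 -0.0135  0.0638] psi 1.3704 z [ 0.  0. -1.] F [-1.55 -0.26 -2.21] T [-0.08  0.02  0.03] op 0.0122
```

Call:
move_arm(commands=[[[1,-5,0,0,0,0,0],[1,-10,0,0,0,0,0],[1,-15,0,0,0,0,0],[1,-15,0,0,0,0,0]]])

```text
t: 6.3
tool_pos: [0.5733, -0.0284, 0.0638]
tcp_rot: [0.774, 0.633, 0.0, 0.0]
ft_force: [0.1, -0.1, -2.8]
opening: 0.0125
```

```bash
python3 - <<'E'
from h import *
s=state()
E
```

```text
t 6.3 p [ 0.5733 -0.0284  0.0638] psi 1.3701 z [ 0. -0. -1.] F [ 0.05 -0.09 -2.81] T [-0.14  0.04  0.05] op 0.0125
```

Call:
move_arm(commands=[[[1,-5,0,0,0,0,0],[1,-10,0,0,0,0,0],[1,-16,0,0,0,0,0],[1,-21,0,0,0,0,0],[1,-26,0,0,0,0,0],[1,-26,0,0,0,0,0]]])

```text
t: 7.05
tool_pos: [0.5681, -0.0538, 0.0638]
tcp_rot: [0.774, 0.633, 0.0, 0.0]
ft_force: [0.1, 0.6, -2.1]
opening: 0.0122
```

```bash
python3 - <<'E'
from h import *
s=state(); crop('scene',190,100,110,100,6,'pics/c6.png')
E
```

```text
t 7.05 p [ 0.5681 -0.0538  0.0638] psi 1.3701 z [ 1.e-04 -0.e+00 -1.e+00] F [ 0.08  0.61 -2.11] T [-0.14  0.02  0.05] op 0.0122
```

View pics/c6.png

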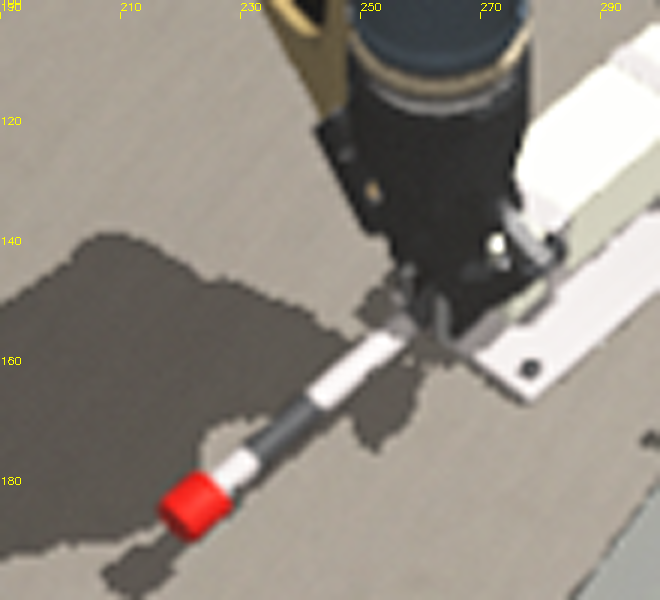

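Its tip is about 50 mm in and the axis is in line (rear band at (243,167.5) to (232.5,176), forces near zero). I'll release, lift and move behind the middle.

Call:
move_arm(commands=[[[0,0,0,0,0,0,0],[-1,0,0,0,0,0,0],[-1,0,0,0,0,0,0],[-1,0,0,0,0,0,0],[-1,0,0,0,0,0,0],[-1,0,0,-30,0,0,0],[-1,0,0,-70,0,0,0],[-1,30,0,-90,0,0,0],[-1,70,0,-90,0,0,0],[-1,100,0,-90,0,0,0],[-1,100,0,-90,0,0,0]]])

```text
t: 8.48
tool_pos: [0.588, 0.0465, 0.1539]
tcp_rot: [0.773, 0.634, 0.0, 0.0]
ft_force: [-1.1, -0.8, -0.0]
opening: 0.0852
```

```bash
python3 - <<'E'
from h import *
s=state(); crop('scene',190,110,110,100,7,'pics/c7.png')
m=np.array([.5625,-.0775,.06]);
for droop in(0,3.7):
  for dy in (-3,0,3):
    t=np.radians(droop);y=-1.770+np.radians(dy);d=np.array([np.cos(y)*np.cos(t),np.sin(y)*np.cos(t),np.sin(t)])
    print(droop,dy,proj('scene',[m-.105*d,m-.145*d,m-.166*d]).round(1).tolist())
E
```

```text
t 8.47 p [0.588  0.0465 0.1539] psi 1.3741 z [ 3.e-04  1.e-04 -1.e+00] F [-1.05 -0.82 -0.  ] T [-0.05  0.01 -0.05] op 0.0852
0 -3 [[240.7, 165.7], [229.4, 174.4], [223.4, 179.1]]
0 0 [[242.2, 166.9], [231.4, 176.1], [225.7, 181.0]]
0 3 [[243.7, 168.0], [233.6, 177.7], [228.1, 182.9]]
3.7 -3 [[240.9, 167.1], [229.7, 176.4], [223.8, 181.3]]
3.7 0 [[242.3, 168.3], [231.7, 178.1], [226.1, 183.3]]
3.7 3 [[243.9, 169.4], [233.8, 179.6], [228.5, 185.1]]
```

View pics/c7.png

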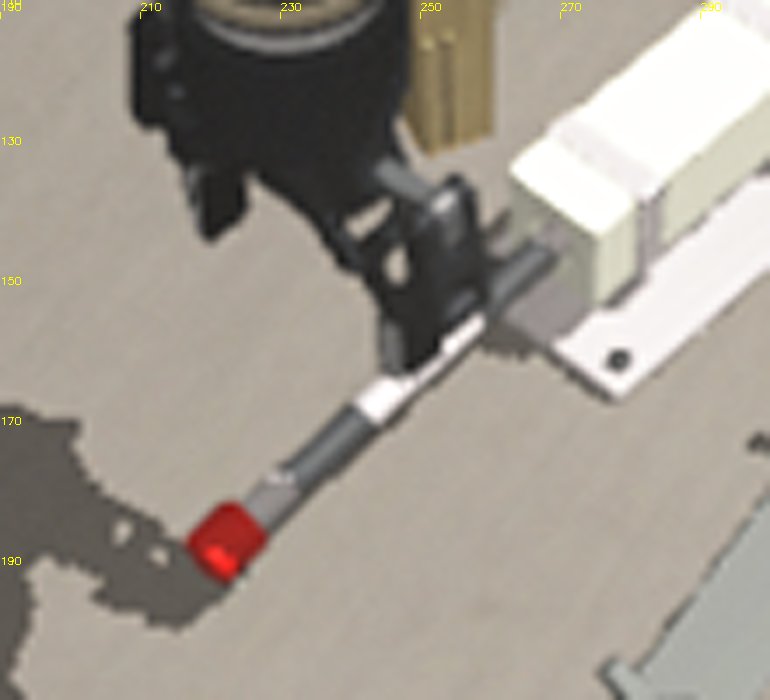

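The released rod droops about 3.7° and stays in line: rear band (242,169) to (231.5,178), knob front at (226.4,183). I'll grip the rear band tilted to match, then level it.

Call:
move_arm(commands=[[[-1,-1.5,0,40,0,-0.065,0],[-1,-1.5,0,80,0,-0.065,0],[-1,-1.5,0,100.5,0,-0.065,0],[-1,-1.5,0,100.5,0,-0.065,0],[1,-1.5,0,100.5,0,-0.065,0],[1,-1.5,0,100.5,0,-0.065,0],[1,-1.5,0,100.5,0,-0.065,0],[1,-1.5,0,100.5,0,-0.065,0],[1,-1.5,0,100.5,0,-0.065,0],[1,-1.5,0,100.5,0,-0.065,0],[1,-1.5,0,97,0,-0.04,0],[1,-1.5,0,93.5,0,-0.02,0],[1,-1.5,0,90.5,0,0,0],[1,-1.5,0,90.5,0,0,0]]], force=60)

```text
t: 10.28
tool_pos: [0.5875, 0.0429, 0.0633]
tcp_rot: [0.774, 0.633, -0.0, -0.0]
ft_force: [0.1, -0.1, -2.7]
opening: 0.012
```

```bash
python3 - <<'E'
from h import *
s=state()
E
```

```text
t 10.28 p [0.5875 0.0429 0.0633] psi 1.3699 z [-4.e-04  4.e-04 -1.e+00] F [ 0.11 -0.15 -2.71] T [ 0.05 -0.    0.02] op 0.012
```

Call:
move_arm(commands=[[[1,-5,0,0,0,0,0],[1,-10,0,0,0,0,0],[1,-15,0,0,0,0,0],[1,-20,0,0,0,0,0],[1,-25,0,0,0,0,0],[1,-30,0,0,0,0,0],[1,-35,0,0,0,0,0],[1,-35,0,0,0,0,0]]])

```text
t: 11.28
tool_pos: [0.5807, 0.0084, 0.0633]
tcp_rot: [0.774, 0.633, -0.0, 0.0]
ft_force: [-1.3, -0.3, -1.6]
opening: 0.0121
```

```bash
cat >> h.py <<'E'
def ax():
    s=state(); d=np.array([-.198,-.980,0]); print('axial F',round(-s['ft_force']@d,2),'travel mm',round((s['tool_pos']-[.5875,.0429,.0633])@d*1e3,2))
E
python3 -c "from h import *; ax()"
```

```text
t 11.28 p [0.5807 0.0084 0.0633] psi 1.3705 z [ 0.e+00 -2.e-04 -1.e+00] F [-1.3  -0.3  -1.59] T [ 0.   -0.02  0.06] op 0.0121
axial F -0.55 travel mm 35.16
```

Call:
move_arm(commands=[[[1,-4,0,0,0,0,0],[1,-8,0,0,0,0,0],[1,-12,0,0,0,0,0],[1,-12,0,0,0,0,0]]])

```text
t: 11.78
tool_pos: [0.5784, -0.0034, 0.0634]
tcp_rot: [0.774, 0.633, -0.0, 0.0]
ft_force: [0.3, -0.5, -0.7]
opening: 0.0122
```

```bash
python3 -c "from h import *; ax()"
```

```text
t 11.78 p [ 0.5784 -0.0034  0.0634] psi 1.3706 z [ 0.e+00 -3.e-04 -1.e+00] F [ 0.27 -0.49 -0.71] T [-0.12 -0.04  0.01] op 0.0122
axial F -0.43 travel mm 47.15
```

Call:
move_arm(commands=[[[1,-2,0,0,0,0,0],[1,-4,0,0,0,0,0],[1,-5,0,0,0,0,0],[1,-5,0,0,0,0,0]]])

```text
t: 12.28
tool_pos: [0.5774, -0.0079, 0.0633]
tcp_rot: [0.774, 0.633, -0.0, 0.0]
ft_force: [0.6, 0.4, 0.0]
opening: 0.0121
```

```bash
python3 -c "from h import *; ax()"
```

```text
t 12.28 p [ 0.5774 -0.0079  0.0633] psi 1.371 z [ 1.e-04 -2.e-04 -1.e+00] F [0.61 0.37 0.04] T [ 0.01 -0.08 -0.01] op 0.0121
axial F 0.48 travel mm 51.76
```

Call:
move_arm(commands=[[[1,-2,0,0,0,0,0],[1,-4,0,0,0,0,0],[1,-4,0,0,0,0,0]]])

```text
t: 12.65
tool_pos: [0.5766, -0.012, 0.0633]
tcp_rot: [0.774, 0.633, -0.0, 0.0]
ft_force: [0.6, 0.5, -0.3]
opening: 0.0119
```

```bash
python3 -c "from h import *; ax()"
```

```text
t 12.65 p [ 0.5766 -0.012   0.0633] psi 1.3708 z [ 1.e-04 -2.e-04 -1.e+00] F [ 0.57  0.54 -0.29] T [0.02 0.07 0.08] op 0.0119
axial F 0.64 travel mm 55.91
```

Call:
move_arm(commands=[[[1,-2,0,0,0,0,0],[1,-4,0,0,0,0,0],[1,-4,0,0,0,0,0]]])

```text
t: 13.02
tool_pos: [0.576, -0.0147, 0.0634]
tcp_rot: [0.774, 0.633, 0.001, -0.0]
ft_force: [2.0, 6.1, 0.5]
opening: 0.0121
```

```bash
python3 -c "from h import *; ax()"
```

```text
t 13.03 p [ 0.576  -0.0147  0.0634] psi 1.3701 z [ 7.0e-04  1.5e-03 -1.0e+00] F [1.99 6.15 0.55] T [ 0.77 -0.21  0.04] op 0.0121
axial F 6.42 travel mm 58.68
```

The seal has been met: 6.4 N at about 58 mm of travel. I'll push on in small steps.

Call:
move_arm(commands=[[[1,-1,0,0,0,0,0],[1,-2,0,0,0,0,0],[1,-3,0,0,0,0,0],[1,-4,0,0,0,0,0],[1,-4,0,0,0,0,0]]])

```text
t: 13.65
tool_pos: [0.5754, -0.018, 0.0635]
tcp_rot: [0.774, 0.633, 0.001, -0.001]
ft_force: [1.9, 7.0, 0.7]
opening: 0.0122
```

```bash
python3 -c "from h import *; ax()"
```

```text
t 13.65 p [ 0.5754 -0.018   0.0635] psi 1.3699 z [ 0.001   0.0022 -1.    ] F [1.9  6.99 0.69] T [ 1.04 -0.27 -0.  ] op 0.0122
axial F 7.23 travel mm 62.13
```

Call:
move_arm(commands=[[[1,-1,0,0,0,0,0],[1,-2,0,0,0,0,0],[1,-3,0,0,0,0,0],[1,-3,0,0,0,0,0]]])

```text
t: 14.15
tool_pos: [0.5748, -0.0208, 0.0636]
tcp_rot: [0.774, 0.633, 0.001, -0.001]
ft_force: [1.1, 8.0, 1.2]
opening: 0.0118
```

```bash
python3 -c "from h import *; ax()"
```

```text
t 14.15 p [ 0.5748 -0.0208  0.0636] psi 1.3699 z [ 0.0011  0.0023 -1.    ] F [1.07 7.98 1.24] T [ 1.16 -0.3  -0.  ] op 0.0118
axial F 8.03 travel mm 64.98
```

Call:
move_arm(commands=[[[1,-1,0,0,0,0,0],[1,-2,0,0,0,0,0],[1,-3,0,0,0,0,0],[1,-3,0,0,0,0,0]]])

```text
t: 14.65
tool_pos: [0.5743, -0.0237, 0.0637]
tcp_rot: [0.774, 0.633, 0.001, -0.0]
ft_force: [2.9, 8.6, 1.2]
opening: 0.0119
```

```bash
python3 -c "from h import *; ax()"
```

```text
t 14.65 p [ 0.5743 -0.0237  0.0637] psi 1.3698 z [ 0.0014  0.0024 -1.    ] F [2.88 8.61 1.16] T [ 1.22 -0.27 -0.03] op 0.0119
axial F 9.0 travel mm 67.91
```

Call:
move_arm(commands=[[[1,-1,0,0,0,0,0],[1,-2,0,0,0,0,0],[1,-2,0,0,0,0,0]]])

```text
t: 15.02
tool_pos: [0.5739, -0.0256, 0.0637]
tcp_rot: [0.775, 0.633, 0.001, -0.001]
ft_force: [2.1, 7.5, 1.7]
opening: 0.0116
```

```bash
python3 -c "from h import *; ax()"
```

```text
t 15.03 p [ 0.5739 -0.0256  0.0637] psi 1.3697 z [ 0.0013  0.0025 -1.    ] F [2.13 7.53 1.66] T [ 1.27 -0.32 -0.04] op 0.0116
axial F 7.8 travel mm 69.84
```

Call:
move_arm(commands=[[[1,-1,0,0,0,0,0],[1,-1,0,0,0,0,0],[1,-1,0,0,0,0,0]]])

```text
t: 15.4
tool_pos: [0.5738, -0.0266, 0.0637]
tcp_rot: [0.775, 0.633, 0.001, -0.001]
ft_force: [2.9, 8.5, 2.3]
opening: 0.0118
```

```bash
python3 -c "from h import *; ax()"
```

```text
t 15.4 p [ 0.5738 -0.0266  0.0637] psi 1.3697 z [ 0.0015  0.0025 -1.    ] F [2.88 8.54 2.33] T [ 1.25 -0.38  0.01] op 0.0118
axial F 8.94 travel mm 70.79
```

Call:
move_arm(commands=[[[1,-1,0,0,0,0,0],[1,-1,0,0,0,0,0],[1,-1,0,0,0,0,0]]])

```text
t: 15.78
tool_pos: [0.5736, -0.0272, 0.0637]
tcp_rot: [0.775, 0.632, 0.002, -0.001]
ft_force: [3.3, 8.9, 2.1]
opening: 0.012
```

```bash
python3 -c "from h import *; ax()"
```

```text
t 15.78 p [ 0.5736 -0.0272  0.0637] psi 1.3695 z [ 0.0015  0.0029 -1.    ] F [3.3  8.94 2.11] T [ 1.46 -0.36 -0.01] op 0.012
axial F 9.42 travel mm 71.49
```

Call:
move_arm(commands=[[[1,-1,0,0,0,0,0],[1,-1,0,0,0,0,0],[1,-1,0,0,0,0,0]]])

```text
t: 16.15
tool_pos: [0.5735, -0.0278, 0.0638]
tcp_rot: [0.775, 0.632, 0.002, -0.001]
ft_force: [2.4, 10.7, 2.2]
opening: 0.0117
```

```bash
python3 -c "from h import *; ax()"
```

```text
t 16.15 p [ 0.5735 -0.0278  0.0638] psi 1.3693 z [ 0.0019  0.0034 -1.    ] F [ 2.36 10.75  2.23] T [ 1.62 -0.46  0.02] op 0.0117
axial F 11.0 travel mm 72.1
```

Call:
move_arm(commands=[[[1,-1,0,0,0,0,0],[1,-1,0,0,0,0,0],[1,-1,0,0,0,0,0]]])

```text
t: 16.52
tool_pos: [0.5733, -0.0284, 0.0638]
tcp_rot: [0.775, 0.632, 0.002, -0.001]
ft_force: [2.9, 12.8, 1.9]
opening: 0.0122
```

```bash
python3 -c "from h import *; ax()"
```

```text
t 16.52 p [ 0.5733 -0.0284  0.0638] psi 1.369 z [ 0.0019  0.004  -1.    ] F [ 2.86 12.84  1.91] T [ 1.93 -0.48  0.05] op 0.0122
axial F 13.15 travel mm 72.71
```

Call:
move_arm(commands=[[[1,-1,0,0,0,0,0],[1,-1,0,0,0,0,0],[1,-1,0,0,0,0,0]]])

```text
t: 16.9
tool_pos: [0.5733, -0.029, 0.0638]
tcp_rot: [0.775, 0.632, 0.002, -0.001]
ft_force: [3.7, 13.9, 2.1]
opening: 0.0121
```

```bash
python3 -c "from h import *; ax()"
```

```text
t 16.9 p [ 0.5733 -0.029   0.0638] psi 1.3689 z [ 0.0022  0.0045 -1.    ] F [ 3.7  13.92  2.1 ] T [ 2.11 -0.56 -0.03] op 0.0121
axial F 14.38 travel mm 73.26
```

The force is 14.4 N and rising steeply, so the seal is home. I'll ease off, release, lift and withdraw.

Call:
move_arm(commands=[[[1,2,0,0,0,0,0],[1,5,0,0,0,0,0],[1,5,0,0,0,0,0],[0,5,0,0,0,0,0],[-1,5,0,0,0,0,0],[-1,5,0,0,0,0,0],[-1,5,0,0,0,0,0],[-1,5,0,0,0,0,0],[-1,5,0,-30,0,0,0],[-1,5,0,-70,0,0,0],[-1,5,0,-120,0,0,0],[-1,5,-50,-140,0,0,0],[-1,5,-100,-140,0,0,0],[-1,5,-130,-140,0,0,0],[-1,5,-130,-140,0,0,0]]])

```text
t: 18.77
tool_pos: [0.4434, -0.0008, 0.2034]
tcp_rot: [0.774, 0.633, -0.001, -0.001]
ft_force: [-0.3, -0.5, -0.1]
opening: 0.0857
```

```bash
python3 - <<'E'
from h import *
s=state(); 
im=robot.read_camera('scene')[:,:,::-1]; cv2.imwrite('pics/f.png',im)
m=np.array([.5625,-.0775,.06]);d=np.array([-.198,-.98,0])
for tip in(.105,.12,.125): print(tip,proj('scene',[m-(.24-tip)*d,m-(.216-tip)*d,m-(.195-tip)*d,m-(.155-tip)*d]).round(1).tolist())
crop('scene',140,90,190,150,4,'pics/c8.png','pics/f.png')
crop('scene',140,250,190,90,3,'pics/c9.png','pics/f.png')
E
```

```text
t 18.77 p [ 0.4434 -0.0008  0.2034] psi 1.3712 z [-2.3e-03  6.0e-04 -1.0e+00] F [-0.34 -0.52 -0.14] T [ 0.02 -0.01 -0.01] op 0.0857
0.105 [[234.1, 173.7], [240.6, 168.2], [246.1, 163.4], [256.5, 154.5]]
0.12 [[238.2, 170.3], [244.5, 164.8], [250.0, 160.1], [260.3, 151.3]]
0.125 [[239.5, 169.1], [245.8, 163.7], [251.3, 159.0], [261.5, 150.2]]
```

View pics/c8.png

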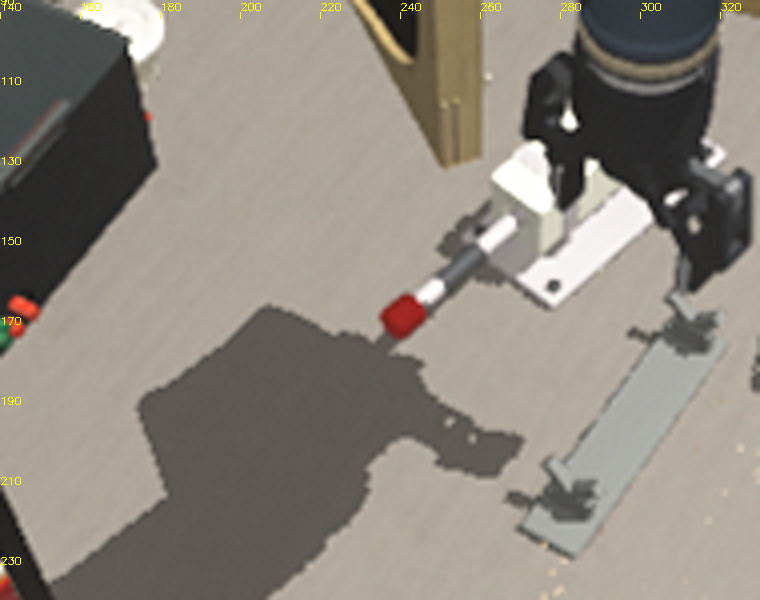

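View pics/f.png

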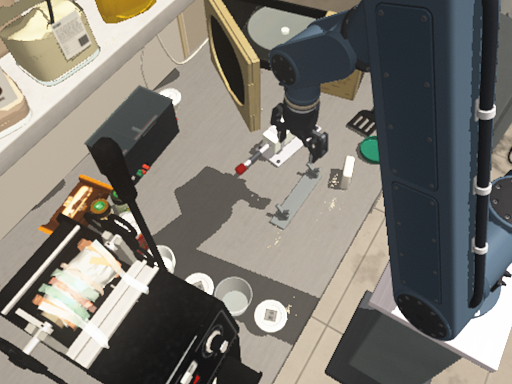

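The rod sits in the bore, with its band from (251,160.7) to (260.5,152.5). That puts the tip about 121 mm in, as expected after spring-back. The gripper is clear and the cups stand where they did.

```bash
python3 -c "from h import *; print(robot.finish_job()); state()"
```

```text
the job is handed in; nothing more can be done
None
the job is handed in; nothing more can be done
```

The plunger rod is back in the portioner with its seal pushed home, and the job is handed in after about 19 s of the 67 s allowed.

- **Insertion:** I took the rod by its front band and started it about 50 mm into the bore. I then let go, gripped the rear band and levelled the rod, which had drooped about 3.7°.
- **Seal:** The rod met the seal at about 6.4 N, and it slid about 12 mm at 7–9 N, a little above the stated 6 N. After that the force rose steeply, and I stopped at 14.4 N, inside the 10–16 N that means home. The highest force I read was well under the 25 N limit; readings came only at the end of each move.
- **Last checks:** In the final scene picture, the tip is about 121 mm into the bore. That fits the seal being home after a few millimetres of spring-back. The gripper was open and clear, with wrist force near zero. The cups stand where they were by eye; I did not measure them.
- **Not confirmed:** The final look came from the scene camera alone, since the arm blocked the top camera during insertion. The hidden seal's position is inferred from force and travel. I could not read the robot's state again after handing in.

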